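# Screw the closing plug into a tumbler barrel

## Task

Close the small steel tumbler barrel with its metal screw plug: set the plug upright on the mouth, turn it gently backwards (anticlockwise from above) until you feel it drop into the start of the thread (should it jam just past the start, ease it forward a little), then screw it in clockwise until it is fully home, its flange down flat on the rim, and let go. Never force it or slam it against the barrel, or the thread is spoiled, and leave the other things on the bench where they are.

Things in the scene. Friction and masses are not known exactly. Their poses are not given: they have to be found in the camera images.
- plug: Loose plain hollow aluminium screw plug, 66 mm high, 0.08 to 0.17 kg, at first standing on its foot on the bench. Origin: middle of the foot's underside; z along its axis, up. From the foot up: round shank 37 mm across (its lowest 5 mm taper to 28 mm), 26 mm long; flange 68 mm across from 26 to 32 mm; round grip from 32 to 66 mm.
- grip (a point): On the plug's axis, 57 mm above its foot, in the upper part of its round knurled grip, which is 42 mm across and 34 mm high: this point is 25 mm above the flange's top, so that fingertips 19 mm lower stay clear of the flange, and 9 mm below the plug's top.
- lugs (a point): On the plug's axis at the mid-height of its thread lugs, 7.5 mm above the foot. Three lugs, 120 degrees apart, the first on the plug's x axis, reach out to 25 mm from the axis; each is 5 mm wide and 5 mm high. A push of about 5 N down, or the plug's weight, makes it follow the thread.
- barrel: Dark steel tumbler barrel, bolted down, immovable. Origin: middle of its underside, on the bench. 104 mm across at the foot, 82 mm at the neck, rim 90 mm high; a right-hand three-start thread inside. More than 45 N between it and the plug spoils the thread; fingers gripping the plug with about 12 N slip round it before that.
- mouth (a point): Centre of the barrel's open mouth at rim height; z up. 62 mm wide, tapering to 54 mm 5 mm down. Fully home, the plug's flange lies on the rim, its foot 26 mm below this point. The angle at which the thread starts differs every time and is NOT told by any listed orientation: feel for it, or look from above for the three gaps between the ribs.
- crests (a point): On the axis, 5 mm below the rim, at the flat thread crests, on which the lugs rest at most angles (foot 10 mm below the rim; rarely on the stops, 6 mm). Clockwise it soon jams on a stop. Anticlockwise it slides level, 120 degrees at most, to gaps 32 degrees wide and drops if pushed lightly; a grip that holds it up passes them. 10 degrees past each gap a stop jams it: ease it clockwise.
- ledge (a point): On the barrel's axis at the thread start, 16 mm below the rim: dropped through the gaps, the lugs rest here (foot 21 mm below the rim; by luck it may drop here at once). Clockwise turning then leads it down about 1 mm per 12 degrees; it is home after 60 to 80 degrees, and a blunt end stops it about 15 degrees further on.
- stone: Bystander: a grey sharpening stone, 100 x 35 x 26 mm; origin in the middle of its underside.
- swage: Bystander: a grooved steel swage block, 60 x 50 x 35 mm; origin in the middle of its underside.
- jar: Bystander: a small closed glass jar with a brass cap, 54 mm across, 55 mm high; origin in the middle of its underside.
- toolcan: Bystander: a dark steel can of 80 mm diameter full of tools, about 120 mm high with them; origin in the middle of its underside.
- burrbox: Bystander: an open cardboard box of burrs, 90 x 140 x 28 mm; origin in the middle of its underside.
- spool: Bystander: a brass spool, 34 mm across, 28 mm high; origin in the middle of its underside.
- graver: Bystander: a graver lying down, wooden handle, about 140 mm long, 26 mm high; origin in the middle of its underside.

How it is judged:
By the outcome, as a careful person would: the job done as asked, in the order asked, and still so for the second after the job is handed in, with the robot touching nothing.
It also fails if it takes over 61 s, if anything falls off the work surface, if the arm or the gripper's body presses on something with over 40 N, if the wrist force passes 120 N, or if a joint passes its speed limit or range.

## Robot

A 6-joint arm with a two-finger parallel gripper is mounted at the origin on the work surface. World frame = base frame: x ahead of the robot, y to its left, z up, the work surface at z = 0. Lengths are in m, angles in rad, forces in N, time in s.
With the tool pointing down it reaches from about 0.35 to 0.975 m from the base axis. Payload 4.9 kg.
Tool frame: the origin (TCP) lies midway between the tips of the shut fingers; the grasp point (between the pads) lies 19 mm behind it (ctrl.tcp_to_grasp is the distance from the TCP to the grasp point, in m); z points along the fingers, y is the line along which they close (so a half turn about z gives the same grasp; the last joint's range is limited). The gripper opens to 85 mm and grips with 20 to 120 N. Pads are 22 mm wide; open, the fingers measure 114 mm over their backs; the gripper's body (76 mm by 85 mm) begins 54 mm behind the grasp point. The pads swing forward as they close: fully open they stand 13 mm farther back than shut.
Start: joints at [1.077, 0.053, 1.613, -0, 1.476, -0.119], TCP at [0.229, 0.582, 0.21] pointing down, gripper open.
Joint ranges: [-3.01, 3.01], [-1.01, 2.22], [0.06, 2.58], [-1.02, 4.17], [0.09, 2.62], [-3.14, 3.14]. Speed limits (rad/s): [2.57, 2.57, 3.14, 3.14, 3.14, 3.14].

## Interface

Orientations are given as a rotation vector (axis times angle).
In Python, from station import ctrl gives the robot as it stands.
- The arm moves only by the tool jog_arm, called as a command line: name --argument value ..., lists and objects as JSON in quotes. Schema: {"type":"object","properties":{"moves":{"type":"string"},"squeeze":{"type":"number"},"only":{"type":"string"},"quiet":{"type":"boolean"},"lines":{"type":"string"}},"required":["moves"],"additionalProperties":false}. moves is a string of 1 to 20 rows, one to a line, with the numbers parted by commas; each row has 7 numbers: the finger opening in m, then dx, dy, dz in normalised numbers (1 is 500 mm), then a rotation vector rx, ry, rz in shares of 180 degrees (1.0 is 180 degrees); each row is the pose to reach, as a shift and turn from the pose commanded when the call began, along the tool's axes at that moment; what a row does not reach only later rows make up. A row lasts 1/12 s, in which the tool goes at most 0.0417 m and 0.125 rad, less where a joint would pass 70% of its speed; a pose out of reach is approached as far as the arm can. The fingers move at their own pace and stop on an object; squeeze is the grip in N (left out, the last holds). Time passes only in rows, so rows that do not move let the fingers close. The tool returns the time, the measured TCP pose, the force, the opening and the grip force at its end. only (a regular expression) keeps the lines of the reply that match it, lines (a string "A,B") keeps lines A to B, and quiet returns only ok. No shift or turn number may pass 1 either way. Input that does not fit is refused with a message, and nothing moves.
- ctrl.get_obs(): the state, without advancing time (a new reading comes with each control period).
- ctrl.get_image(name): name is "side" or "top" or "wrist"; returns the picture (400x640x3 uint8, red, green, blue); there is no depth.
- ctrl.camera_params(name): a dict with "fx", "fy", "cx", "cy" (pixels), "T" (4x4, takes a point from camera to world coordinates); the wrist camera has in their place "tool_from_camera" (4x4, takes a point from camera to tool coordinates, whose origin is the TCP and whose axes are the flange's). Camera axes: x right, y down, z forward; pixel columns grow to the right and rows downward; lengths in m; the calibration is good to about 2 mm. A picture is of the moment at which its call begins: read the wrist's pose just before it. camera_params takes no time and is no camera call.
- ctrl.finish_job(): hands the job in; it is judged then, once.
The state is a dict: "t": time; "q": joint angles; "dq": joint speeds; "effort": joint torques, N m; "tool_pos": TCP position; "tool_rot": TCP orientation; "contact_force": force on the tool from outside, world axes, zero at the start; "wrist_torque": the same for the moment, N m; "opening": finger opening in m; "grip_force": force on a finger pad.
Only numpy, scipy, OpenCV 4.12 (cv2) and the standard library are available. Lean on these libraries where they do the work, as an engineer would, in place of code of your own. Each camera call takes 0.05 s, during which the arm holds its last target. There are 200 camera calls.

## Working session

There is one attempt and no reset: what is moved stays moved. The work goes in short steps, Python scripts to look and compute and a tool call to move; the robot and the scene stay as the last step left them, time stands still between calls to the robot, and variables do not carry over. Pictures are saved under pics/ and viewed, at most 10 in all, crops included, and the job is handed in when it is done.

```bash
ls; mkdir -p pics; python3 - <<'E'
from station import ctrl
import cv2,numpy as np
o=ctrl.get_obs();print({k:np.round(v,3) for k,v in o.items()})
for n in ("top","side"):
    cv2.imwrite(f"pics/{n}0.png",ctrl.get_image(n)[:,:,::-1]);p=ctrl.camera_params(n);print(n,p)
print(ctrl.camera_params("wrist"),ctrl.tcp_to_grasp)
E
```

```text
pics
station.py
{'t': np.float64(0.0), 'q': array([ 1.077,  0.053,  1.614,  0.   ,  1.476, -0.119]), 'dq': array([-0.003, -0.001,  0.002, -0.   , -0.002, -0.002]), 'effort': array([-1.0000e-03, -3.9368e+01, -3.7018e+01, -0.0000e+00,  7.0000e-03,
        0.0000e+00]), 'tool_pos': array([0.228, 0.581, 0.208]), 'tool_rot': array([-5.850e-01, -3.086e+00,  3.000e-03]), 'contact_force': array([1.037, 0.369, 0.087]), 'wrist_torque': array([0.062, 0.013, 0.027]), 'grip_force': np.float64(0.0), 'opening': np.float64(0.086)}
top {'fx': 416.4752697787481, 'fy': 416.4752697787481, 'cx': 313.5852468305331, 'cy': 206.7410617346999, 'T': array([[-0.01996833, -0.99289112,  0.11733917,  0.48621762],
       [-0.99977339,  0.02069582,  0.00498464, -0.0164279 ],
       [-0.00737763, -0.11721304, -0.99307939,  1.06036731],
       [ 0.        ,  0.        ,  0.        ,  1.        ]])}
side {'fx': 369.0380196788185, 'fy': 369.0380196788185, 'cx': 320.54522691887695, 'cy': 198.22232489584496, 'T': array([[-0.99757751, -0.03789568,  0.05833543,  0.51539927],
       [-0.0683702 ,  0.68879072, -0.72172908,  0.73088999],
       [-0.01283048, -0.72396911, -0.68971306,  0.80786983],
       [ 0.        ,  0.        ,  0.        ,  1.        ]])}
{'fx': 360.37773041346884, 'fy': 360.37773041346884, 'cx': 314.59153377444744, 'cy': 196.17040689446105, 'tool_from_camera': array([[ 9.00541560e-05, -9.46993396e-01, -3.21253016e-01,
         8.38524281e-02],
       [ 9.99999857e-01, -8.38445629e-05,  5.27479532e-04,
        -4.11355266e-04],
       [-5.26454952e-04, -3.21253017e-01,  9.46993253e-01,
        -1.64908341e-01],
       [ 0.00000000e+00,  0.00000000e+00,  0.00000000e+00,
         1.00000000e+00]])} 0.0187
```

View pics/top0.png

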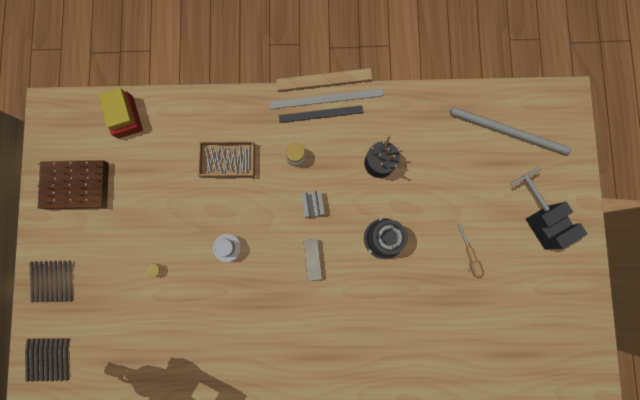

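View pics/side0.png

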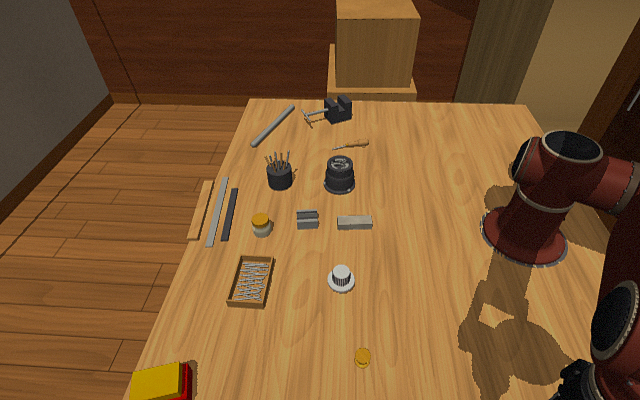

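The top view shows the plug at about (227,248), the barrel at (386,238). The side view shows the plug at (341,278) and the barrel at (339,173). Next I'll measure both.

```bash
cat > h.py <<'E'
from station import ctrl
import cv2,numpy as np
from scipy.spatial.transform import Rotation as R
def ray(p,u,v,z,T=None):
    T=p["T"] if T is None else T
    d=T[:3,:3]@[(u-p["cx"])/p["fx"],(v-p["cy"])/p["fy"],1]
    return T[:3,3]+d*(z-T[2,3])/d[2]
def blob(m,near):
    n,l,s,c=cv2.connectedComponentsWithStats(m.astype(np.uint8))
    i=[k for k in range(1,n) if s[k,4]>60]
    k=min(i,key=lambda k:np.hypot(*(c[k]-near)))
    cn=max(cv2.findContours((l==k).astype(np.uint8),cv2.RETR_EXTERNAL,cv2.CHAIN_APPROX_NONE)[0],key=len)
    return cv2.fitEllipse(cv2.convexHull(cn)),s[k]
E
python3 - <<'E'
from h import *
im={n:cv2.imread(f"pics/{n}0.png") for n in("top","side")}
for n,pp,bb in(("top",(227,248),(386,238)),("side",(341,278),(339,173))):
    p=ctrl.camera_params(n);hsv=cv2.cvtColor(im[n],cv2.COLOR_BGR2HSV).astype(int)
    for thr in (130,150): 
        m=(hsv[...,1]<70)&(hsv[...,2]>thr); e,s=blob(m,pp); print(n,"plug",np.round(e,1) if 0 else e,s,ray(p,*e[0],.032)[:2],ray(p,*e[0],.029)[:2])
    m=(hsv[...,2]<80); e,s=blob(m,bb); print(n,"barrel",e,s,ray(p,*e[0],.09)[:2],ray(p,*e[0],.03)[:2])
a=im["top"][200:280,190:430]; b=im["side"][140:300,280:400]
cv2.imwrite("pics/c.png",np.vstack([cv2.resize(a,(720,240),interpolation=2),cv2.copyMakeBorder(cv2.resize(b,(270,360),interpolation=2),0,0,0,450,0)]))
E
```

```text
top plug ((226.16517639160156, 247.4143829345703), (27.591651916503906, 28.717315673828125), 30.664907455444336) [213 234  27  28 483] [0.51140348 0.2059246 ] [0.51147695 0.20657325]
top plug ((225.67388916015625, 247.35128784179688), (26.531869888305664, 28.521034240722656), 18.400121688842773) [213 234  25  28 440] [0.51158253 0.2071365 ] [0.51165652 0.20778869]
top barrel ((388.4217224121094, 236.7917938232422), (15.437295913696289, 16.275529861450195), 112.281982421875) [380 229  17  16 199] [ 0.52696228 -0.18398814] [ 0.52948161 -0.19434876]
side plug ((340.6513366699219, 278.20367431640625), (26.19353485107422, 26.970474243164062), 119.18473815917969) [327 265  28  27 415] [0.51152762 0.20330117] [0.51151265 0.20126118]
side plug ((340.556396484375, 279.15496826171875), (22.89944839477539, 27.04610824584961), 91.62611389160156) [327 271  28  20 202] [0.51168134 0.20609691] [0.51166697 0.20406774]
side barrel ((338.96295166015625, 175.06201171875), (33.08922576904297, 40.21381378173828), 2.592097759246826) [324 156  31  39 865] [ 0.52756255 -0.12439501] [ 0.52857916 -0.19588026]
```

View pics/c.png

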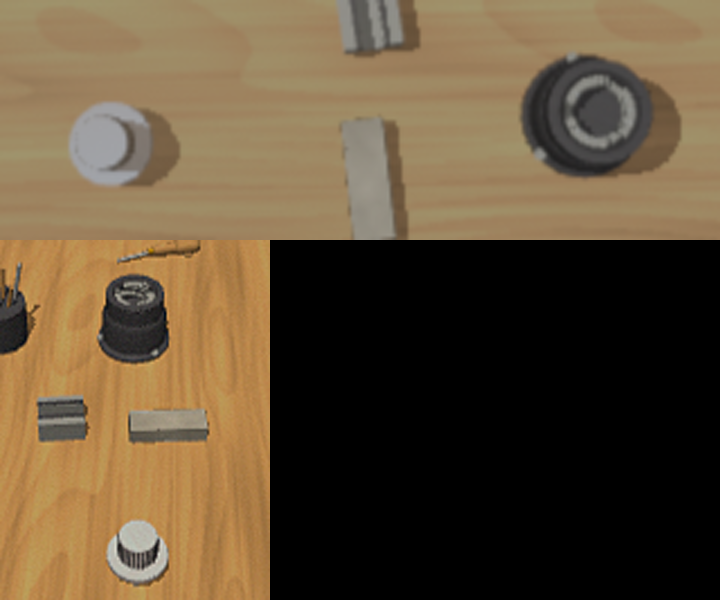

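The crop shows the plug's flange disc clearly in both views, and the barrel's light thread ring in its mouth. Next: hover over the plug, then refine with the wrist camera.

```bash
cat >> h.py <<'E'
def delta(target):
    o=ctrl.get_obs();r=R.from_rotvec(o["tool_rot"])
    print("t",round(float(o["t"]),2),"pos",np.round(o["tool_pos"],4),"tilt/yaw axes\n",np.round(r.as_matrix(),3),"q",np.round(o["q"],2))
    print("tool delta",np.round(r.inv().apply(np.array(target)-o["tool_pos"]),4))
E
python3 -c "
from h import *
delta([.5115,.206,.17])"
```

```text
t 0.1 pos [0.2285 0.5811 0.2084] tilt/yaw axes
 [[-0.931  0.366 -0.001]
 [ 0.366  0.931 -0.002]
 [ 0.    -0.002 -1.   ]] q [ 1.08  0.05  1.61 -0.    1.48 -0.12]
tool delta [-0.4007 -0.2454  0.0387]
```

Careful with the scale: shifts go in shares of 500 mm and turns go in shares of 180 degrees. That gives: -0.4 m is -0.8, -0.2454 m is -0.4908, 1.5 rad is 0.4775.

jog_arm --moves "0.085,-0.4,-0.2454,0.04,0,0,0.2387\n0.085,-0.4,-0.2454,0.04,0,0,0.2387\n0.085,-0.4,-0.2454,0.04,0,0,0.2387\n0.085,-0.4,-0.2454,0.04,0,0,0.2387\n0.085,-0.8,-0.4908,0.0774,0,0,0.4775\n0.085,-0.8,-0.4908,0.0774,0,0,0.4775\n0.085,-0.8,-0.4908,0.0774,0,0,0.4775\n0.085,-0.8,-0.4908,0.0774,0,0,0.4775\n0.085,-0.8,-0.4908,0.0774,0,0,0.4775\n0.085,-0.8,-0.4908,0.0774,0,0,0.4775\n0.085,-0.8,-0.4908,0.0774,0,0,0.4775\n0.085,-0.8,-0.4908,0.0774,0,0,0.4775\n0.085,-0.8,-0.4908,0.0774,0,0,0.4775\n0.085,-0.8,-0.4908,0.0774,0,0,0.4775" --squeeze 20

```text
t: 1.27
tool_pos: [0.511, 0.2062, 0.1701]
tool_rot: [-2.531, -1.859, 0.002]
contact_force: [-0.2, 0.6, -0.8]
opening: 0.0846
grip_force: 0.0
```

```bash
python3 - <<'E'
from h import *
o=ctrl.get_obs(); im=ctrl.get_image("wrist")[:,:,::-1]; cv2.imwrite("pics/w1.png",im)
p=ctrl.camera_params("wrist");Tt=np.eye(4);Tt[:3,:3]=R.from_rotvec(o["tool_rot"]).as_matrix();Tt[:3,3]=o["tool_pos"]
T=Tt@p["tool_from_camera"]
hsv=cv2.cvtColor(im,cv2.COLOR_BGR2HSV).astype(int);m=(hsv[...,1]<70)&(hsv[...,2]>130)
E_=np.linalg.inv(T)@[.5115,.206,.032,1];uv=(p["fx"]*E_[0]/E_[2]+p["cx"],p["fy"]*E_[1]/E_[2]+p["cy"]);print(uv)
e,s=blob(m,uv);print(e,s,ray(p,*e[0],.032,T))
delta([.5115,.206,.038])
E
```

```text
(np.float64(316.76123014649), np.float64(174.1103805127753))
((317.0787353515625, 174.28182983398438), (76.30413818359375, 77.9354248046875), 89.49864959716797) [ 278  136   79   77 4207] [0.51171782 0.20577024 0.032     ]
t 1.32 pos [0.5107 0.207  0.1704] tilt/yaw axes
 [[ 0.297  0.955 -0.001]
 [ 0.955 -0.297  0.   ]
 [-0.    -0.001 -1.   ]] q [ 0.25 -0.1   1.83  0.    1.41  0.55]
tool delta [-0.0007  0.0012  0.1324]
```

View pics/w1.png

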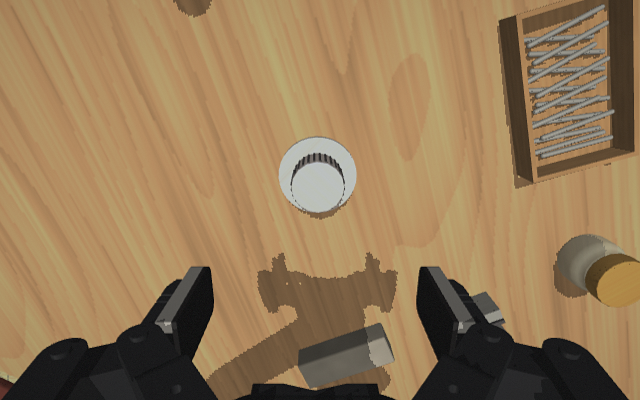

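The wrist view puts the plug at (317,174), which matches (0.512,0.206) from the top view. I'll descend and grip.

Converted, 0.131 m is 0.262, 0.125 m is 0.25.

jog_arm --moves "0.085,-0.001,0.002,0.08,0,0,0\n0.085,-0.001,0.002,0.16,0,0,0\n0.085,-0.001,0.002,0.22,0,0,0\n0.085,-0.001,0.002,0.25,0,0,0\n0.085,-0.001,0.002,0.262,0,0,0\n0.085,-0.001,0.002,0.262,0,0,0\n0.04,-0.001,0.002,0.262,0,0,0\n0.035,-0.001,0.002,0.262,0,0,0\n0.035,-0.001,0.002,0.262,0,0,0\n0.035,-0.001,0.002,0.262,0,0,0\n0.035,-0.001,0.002,0.262,0,0,0\n0.035,-0.001,0.002,0.262,0,0,0" --squeeze 30

```text
t: 2.32
tool_pos: [0.5144, 0.2065, 0.0426]
tool_rot: [2.53, 1.858, 0.008]
contact_force: [1.0, -0.8, 6.2]
opening: 0.0347
grip_force: 3.1
```

```bash
python3 - <<'E'
from h import *
im=ctrl.get_image("wrist")[:,:,::-1]
s=ctrl.get_image("side")[220:330,260:420,::-1]
cv2.imwrite("pics/w2.png",np.vstack([im[:, :, :],cv2.copyMakeBorder(cv2.resize(s,(290,200)),0,0,0,350,0)]))
delta([.5117,.2058,.039])
E
```

```text
t 2.42 pos [0.5144 0.2065 0.0426] tilt/yaw axes
 [[ 0.299  0.954  0.005]
 [ 0.954 -0.299  0.001]
 [ 0.003  0.005 -1.   ]] q [ 0.25  0.05  1.91 -0.    1.18  0.55]
tool delta [-0.0015 -0.0024  0.0036]
```

View pics/w2.png

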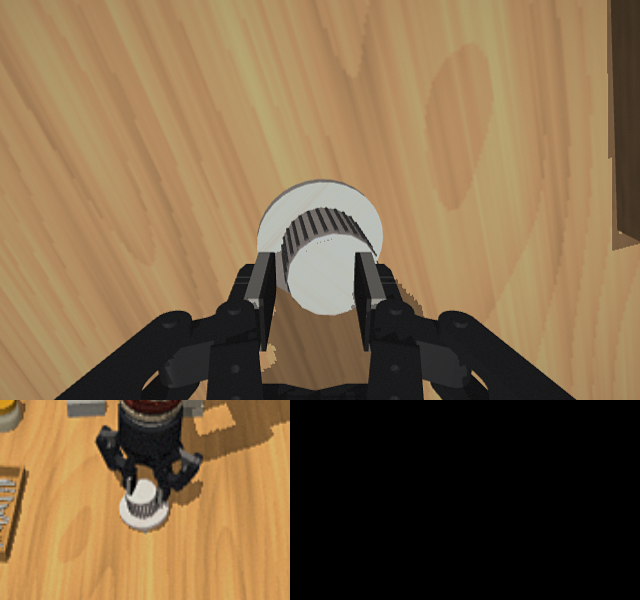

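The fingers are around the grip, but the plug looks leaned towards the right finger and the grip reads only 3 N. I'll open, back off and look again.

Converted, -0.06 m is -0.12, -0.03 m is -0.06.

jog_arm --moves "0.085,0,0,0,0,0,0\n0.085,0,0,0,0,0,0\n0.085,0,0,0,0,0,0\n0.085,0,0,0,0,0,0\n0.085,0,0,0,0,0,0\n0.085,0,0,-0.06,0,0,0\n0.085,0,0,-0.12,0,0,0\n0.085,0,0,-0.12,0,0,0"

```text
t: 3.08
tool_pos: [0.5159, 0.2071, 0.1062]
tool_rot: [2.529, 1.857, 0.015]
contact_force: [0.6, 0.3, 1.8]
opening: 0.0849
grip_force: 0.0
```

```bash
python3 - <<'E'
from h import *
o=ctrl.get_obs(); im=ctrl.get_image("wrist")[:,:,::-1]
p=ctrl.camera_params("wrist");Tt=np.eye(4);Tt[:3,:3]=R.from_rotvec(o["tool_rot"]).as_matrix();Tt[:3,3]=o["tool_pos"]
T=Tt@p["tool_from_camera"]
hsv=cv2.cvtColor(im,cv2.COLOR_BGR2HSV).astype(int);m=(hsv[...,1]<70)&(hsv[...,2]>130)
e,s=blob(m,(316,200));print(e,s,ray(p,*e[0],.032,T))
x=int(e[0][0]);y=int(e[0][1])
cv2.imwrite("pics/w3.png",cv2.resize(im[max(0,y-100):y+200,x-200:x+200],(800,600)))
delta([.5117,.2058,.039])
E
```

```text
((311.0907287597656, 204.4752655029297), (95.18257141113281, 96.59856414794922), 173.65931701660156) [ 263  158   97   97 6160] [0.51181361 0.20382265 0.032     ]
t 3.13 pos [0.5148 0.2068 0.1038] tilt/yaw axes
 [[ 0.299  0.954  0.007]
 [ 0.954 -0.299  0.002]
 [ 0.004  0.006 -1.   ]] q [ 0.25 -0.03  1.88 -0.    1.29  0.55]
tool delta [-0.0021 -0.0031  0.0648]
```

View pics/w3.png

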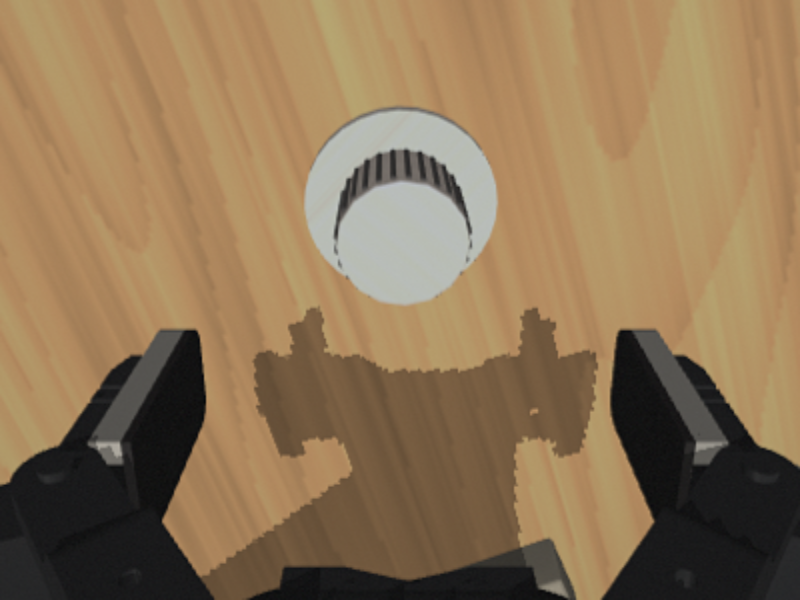

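The crop shows the plug upright again and unmoved at full-frame pixel (311,204). The earlier close stopped at the commanded 35 mm, and the arm had drifted about 3 mm. I'll recentre, descend, and check before closing.

Converted, 0.015 m is 0.03, -0.003 m is -0.006.

```bash
cat >> h.py <<'E'
def look(near,z=.032,thr=130,tag=None):
    o=ctrl.get_obs(); im=ctrl.get_image("wrist")[:,:,::-1].copy()
    p=ctrl.camera_params("wrist");Tt=np.eye(4);Tt[:3,:3]=R.from_rotvec(o["tool_rot"]).as_matrix();Tt[:3,3]=o["tool_pos"]
    T=Tt@p["tool_from_camera"];hsv=cv2.cvtColor(im,cv2.COLOR_BGR2HSV).astype(int);m=(hsv[...,1]<70)&(hsv[...,2]>thr)
    q=np.linalg.inv(T)@[*near,z,1];e,s=blob(m,(p["fx"]*q[0]/q[2]+p["cx"],p["fy"]*q[1]/q[2]+p["cy"]))
    w=ray(p,*e[0],z,T);print("ell",np.round([*e[0],*e[1]],1),"world",np.round(w,4),"in tool",np.round(Tt[:3,:3].T@(w-Tt[:3,3]),4))
    if tag: cv2.imwrite(f"pics/{tag}.png",im)
    return im,T,p
E
```

jog_arm --moves "0.085,-0.006,-0.004,0.03,0,0,0\n0.085,-0.006,-0.004,0.03,0,0,0\n0.085,-0.006,-0.004,0.03,0,0,0\n0.085,-0.006,-0.004,0.03,0,0,0"

```text
t: 3.47
tool_pos: [0.5085, 0.2036, 0.0838]
tool_rot: [-2.532, -1.859, 0.003]
contact_force: [0.1, -0.8, -0.2]
opening: 0.0845
grip_force: 0.0
```

```bash
python3 - <<'E'
from h import *
look((.5117,.2055)); delta([.5117,.2058,.038])
E
```

```text
ell [320.5 207.3 104.5 106.9] world [0.5114 0.2042 0.032 ] in tool [0.0015 0.0027 0.0518]
t 3.52 pos [0.5089 0.2037 0.0844] tilt/yaw axes
 [[ 0.299  0.954 -0.001]
 [ 0.954 -0.299 -0.   ]
 [-0.    -0.001 -1.   ]] q [ 0.24 -0.02  1.9   0.    1.26  0.55]
tool delta [0.0028 0.002  0.0464]
```

Converted, 0.046 m is 0.092, 0.0024 m is 0.0048.

jog_arm --moves "0.085,0.004,0.0048,0.04,0,0,0\n0.085,0.004,0.0048,0.072,0,0,0\n0.085,0.004,0.0048,0.088,0,0,0\n0.085,0.004,0.0048,0.092,0,0,0\n0.085,0.004,0.0048,0.092,0,0,0\n0.085,0.004,0.0048,0.092,0,0,0"

```text
t: 4.02
tool_pos: [0.5126, 0.2051, 0.0396]
tool_rot: [2.532, 1.859, 0.002]
contact_force: [-0.2, 0.8, 0.1]
opening: 0.0849
grip_force: 0.0
```

```bash
python3 - <<'E'
from h import *
look((.5117,.2055)); delta([.5117,.2058,.038])
E
```

```text
ell [314.8 245.2 127.9 135.7] world [0.5107 0.2022 0.032 ] in tool [-0.0034 -0.001   0.0076]
t 4.07 pos [0.5129 0.2052 0.04  ] tilt/yaw axes
 [[ 0.299  0.954  0.002]
 [ 0.954 -0.299  0.   ]
 [ 0.001  0.002 -1.   ]] q [ 0.25  0.05  1.92 -0.    1.17  0.55]
tool delta [ 0.0002 -0.0014  0.002 ]
```

Converted, 0.0015 m is 0.003, -0.0012 m is -0.0024.

jog_arm --moves "0.06,0,-0.0024,0.003,0,0,0\n0.05,0,-0.0024,0.003,0,0,0\n0.045,0,-0.0024,0.003,0,0,0\n0.04,0,-0.0024,0.003,0,0,0\n0.03,0,-0.0024,0.003,0,0,0\n0.02,0,-0.0024,0.003,0,0,0\n0,0,-0.0024,0.003,0,0,0\n0,0,-0.0024,0.003,0,0,0\n0,0,-0.0024,0.003,0,0,0" --squeeze 25

```text
t: 4.82
tool_pos: [0.5114, 0.2054, 0.0379]
tool_rot: [2.532, 1.859, 0.001]
contact_force: [-0.4, -1.0, 5.3]
opening: 0.0403
grip_force: 25.3
```

```bash
python3 - <<'E'
from h import *
look((.5117,.2055),tag="w4"); delta([.5117,.2058,.038])
E
```

```text
ell [316.1 239.3 118.6 130.1] world [0.5114 0.2063 0.032 ] in tool [ 0.0008 -0.0003  0.0059]
t 4.87 pos [0.5114 0.2054 0.0379] tilt/yaw axes
 [[ 0.299  0.954  0.001]
 [ 0.954 -0.299  0.   ]
 [ 0.     0.001 -1.   ]] q [0.25 0.05 1.92 0.   1.17 0.55]
tool delta [ 0.0004  0.0002 -0.0001]
```

View pics/w4.png

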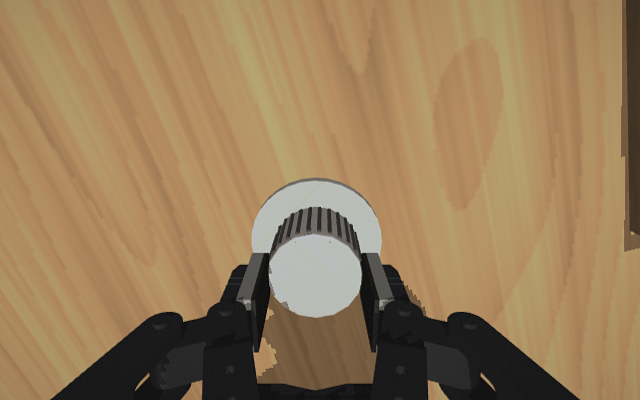

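The grip is symmetric with the plug upright, at 25 N. I'll lift and carry to a viewing spot beside the barrel.

Converted, -0.4116 m is -0.8232, -0.35 m is -0.7, 0.5 rad is 0.1592.

jog_arm --moves "0,0,0,-0.04,0,0,0\n0,0,0,-0.12,0,0,0\n0,0,0,-0.2,0,0,0\n0,-0.06,0.016,-0.28,0,0,0.0318\n0,-0.14,0.036,-0.324,0,0,0.0637\n0,-0.22,0.058,-0.324,0,0,0.0955\n0,-0.3,0.08,-0.324,0,0,0.1273\n0,-0.38,0.1,-0.324,0,0,0.1592\n0,-0.46,0.122,-0.324,0,0,0.1592\n0,-0.54,0.142,-0.324,0,0,0.1592\n0,-0.62,0.164,-0.324,0,0,0.1592\n0,-0.7,0.184,-0.324,0,0,0.1592\n0,-0.77,0.204,-0.324,0,0,0.1592\n0,-0.81,0.214,-0.324,0,0,0.1592\n0,-0.8232,0.2174,-0.324,0,0,0.1592\n0,-0.8232,0.2174,-0.324,0,0,0.1592\n0,-0.8232,0.2174,-0.324,0,0,0.1592\n0,-0.8232,0.2174,-0.324,0,0,0.1592"

```text
t: 6.37
tool_pos: [0.4913, -0.2185, 0.1986]
tool_rot: [-2.911, -1.177, 0.001]
contact_force: [0.7, 0.8, -1.4]
opening: 0.0401
grip_force: 25.9
```

```bash
python3 - <<'E'
from h import *
try: im,T,p=look((.528,-.185),.09,tag="w5")
except Exception as e: print(e)
q=np.linalg.inv(T)@[.528,-.185,.09,1];print(p["fx"]*q[0]/q[2]+p["cx"],p["fy"]*q[1]/q[2]+p["cy"])
delta([.528,-.185,.15])
E
```

```text
ell [295.4 127.1  20.4  48.6] world [ 0.5122 -0.1767  0.09  ] in tool [ 0.0441 -0.0154  0.1086]
317.87469342848675 119.6211155050764
t 6.42 pos [ 0.4914 -0.2184  0.1988] tilt/yaw axes
 [[ 0.719  0.695 -0.001]
 [ 0.695 -0.719  0.001]
 [ 0.    -0.001 -1.   ]] q [-0.56 -0.15  1.83  0.    1.47  0.25]
tool delta [0.0495 0.0015 0.0488]
```

View pics/w5.png

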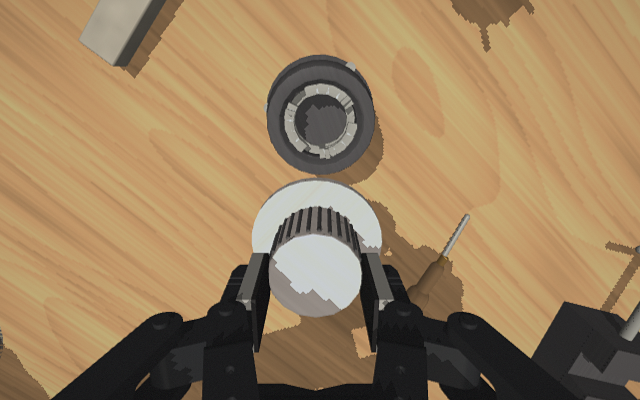

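The wrist view shows the barrel mouth centred near (320,120), with its light thread ring broken by gaps. I'll measure the centre and look at the ring enlarged.

```bash
python3 - <<'E'
from h import *
im=cv2.imread("pics/w5.png");p=ctrl.camera_params("wrist")
o=ctrl.get_obs();Tt=np.eye(4);Tt[:3,:3]=R.from_rotvec(o["tool_rot"]).as_matrix();Tt[:3,3]=o["tool_pos"];T=Tt@p["tool_from_camera"]
hsv=cv2.cvtColor(im,cv2.COLOR_BGR2HSV).astype(int)
m=(hsv[...,2]>115)&(hsv[...,1]<60);yy,xx=np.mgrid[:400,:640];m&=np.hypot(xx-320,yy-120)<44
pts=np.argwhere(m)[:,::-1].astype(np.int32)
e=cv2.fitEllipse(cv2.convexHull(pts));print(e)
for z in(.085,.088,.09):
    w=ray(p,*e[0],z,T);print(z,w,Tt[:3,:3].T@(w-Tt[:3,3]))
# rim outer: dark neutral
m2=((hsv[...,1]<70)&(np.hypot(xx-320,yy-120)<75)&(yy<178)).astype(np.uint8)
c=max(cv2.findContours(m2,0,1)[0],key=len)[:,0];c=c[c[:,1]>115];e2=cv2.fitEllipse(c);print(e2,ray(p,*e2[0],.09,T))
# polar unwrap on z=.085 plane about centre, world angle
w=ray(p,*e[0],.086,T);Ti=np.linalg.inv(T);a=np.radians(np.arange(0,360,1));r=np.linspace(.012,.034,100)
A,Rr=np.meshgrid(a,r);P=np.stack([w[0]+Rr*np.cos(A),w[1]+Rr*np.sin(A),0*A+.085,0*A+1],-1)@Ti.T
u=(p["fx"]*P[...,0]/P[...,2]+p["cx"]).astype(np.float32);v=(p["fy"]*P[...,1]/P[...,2]+p["cy"]).astype(np.float32)
pol=cv2.remap(im,u,v,1)
for k in range(36): cv2.line(pol,(k*10,0),(k*10,4 if k%3 else 12),(0,0,255),1)
pol=cv2.resize(pol,(720,200));crop=cv2.resize(im[60:180,260:380],(400,400),interpolation=2)
cv2.imwrite("pics/pol.png",np.vstack([pol,cv2.copyMakeBorder(crop,0,0,0,320,0)]))
E
```

```text
((320.3833312988281, 120.71354675292969), (72.91802215576172, 74.68107604980469), 3.27992844581604)
0.085 [ 0.52848555 -0.18730345  0.085     ] [0.04824207 0.0035111  0.11378347]
0.088 [ 0.52871855 -0.18701968  0.088     ] [0.04860716 0.00346599 0.11078355]
0.09 [ 0.52887388 -0.1868305   0.09      ] [0.04885056 0.00343592 0.10878361]
((320.4418029785156, 119.01384735107422), (107.03196716308594, 109.11681365966797), 177.99856567382812) [ 0.52980043 -0.18598608  0.09      ]
```

View pics/pol.png

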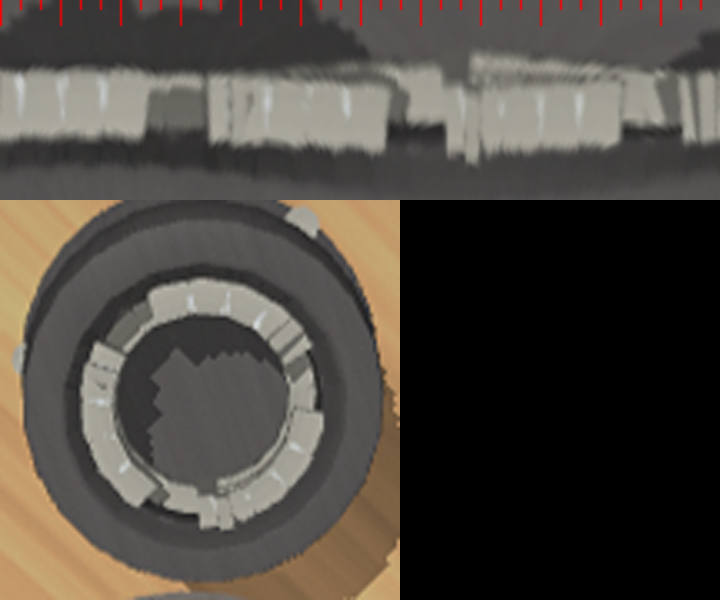

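The unwrapped ring shows the three gaps centred at about 88°, 208° and 328° world angle. Mouth centre in the tool frame is about (0.049, 0.0035). I'll move over it and lower to just above the crests.

jog_arm --moves "0,0.05,0.0036,0,0,0,0\n0,0.09,0.007,0,0,0,0\n0,0.0984,0.007,0.04,0,0,0\n0,0.0984,0.007,0.09,0,0,0\n0,0.0984,0.007,0.124,0,0,0\n0,0.0984,0.007,0.14,0,0,0\n0,0.0984,0.007,0.15,0,0,0\n0,0.0984,0.007,0.154,0,0,0\n0,0.0984,0.007,0.154,0,0,0\n0,0.0984,0.007,0.154,0,0,0"

```text
t: 7.25
tool_pos: [0.5301, -0.1886, 0.1238]
tool_rot: [2.912, 1.175, 0.002]
contact_force: [-0.4, 0.2, -2.1]
opening: 0.0401
grip_force: 25.9
```

```bash
python3 -c "
from h import *
delta([.529,-.1866,.118])"
```

```text
t 7.25 pos [ 0.5301 -0.1886  0.1238] tilt/yaw axes
 [[ 0.72   0.694  0.002]
 [ 0.694 -0.72  -0.001]
 [ 0.001  0.002 -1.   ]] q [-0.47 -0.03  1.84  0.    1.33  0.33]
tool delta [ 0.0006 -0.0022  0.0058]
```

Converted, 0.003 m is 0.006, 0.002 m is 0.004.

jog_arm --moves "0,0,0,0.002,0,0,0\n0,0,0,0.004,0,0,0\n0,0,0,0.006,0,0,0\n0,0,0,0.006,0,0,0\n0,0,0,0.006,0,0,0"

```text
t: 7.67
tool_pos: [0.5293, -0.1884, 0.1193]
tool_rot: [2.914, 1.175, 0.0]
contact_force: [0.0, 0.4, -2.1]
opening: 0.0403
grip_force: 25.9
```

jog_arm --moves "0,0,0,0.002,0,0,0\n0,0,0,0.004,0,0,0\n0,0,0,0.006,0,0,0\n0,0,0,0.006,0,0,0\n0,0,0,0.006,0,0,0"

```text
t: 8.08
tool_pos: [0.5299, -0.1885, 0.1178]
tool_rot: [2.913, 1.175, 0.002]
contact_force: [-1.5, 0.9, 5.0]
opening: 0.0399
grip_force: 26.5
```

```bash
python3 -c "
from h import *
delta([.529,-.1866,.118])"
```

```text
t 8.08 pos [ 0.5299 -0.1885  0.1178] tilt/yaw axes
 [[ 0.72   0.694  0.001]
 [ 0.694 -0.72  -0.   ]
 [ 0.001  0.001 -1.   ]] q [-0.47 -0.02  1.85  0.    1.32  0.33]
tool delta [ 0.0007 -0.002  -0.0002]
```

It rests on the crests (z 0.1178, about 7 N). I'll turn anticlockwise in small steps, feeling for the drop.

Converted, -0.001 m is -0.002, -0.06 rad is -0.0191.

jog_arm --moves "0,0,-0.002,0,0,0,-0.0191\n0,0,-0.002,0,0,0,-0.0382\n0,0,-0.002,0,0,0,-0.0573\n0,0,-0.002,0,0,0,-0.0764\n0,0,-0.002,0,0,0,-0.0955\n0,0,-0.002,0,0,0,-0.0955"

```text
t: 8.58
tool_pos: [0.5294, -0.1884, 0.1173]
tool_rot: [2.702, 1.597, 0.001]
contact_force: [1.2, -1.9, 2.0]
opening: 0.04
grip_force: 26.2
```

```bash
python3 -c "
from h import *
print(ctrl.get_obs()['wrist_torque'])"
```

```text
[-0.29767502 -0.10072456 -0.00972598]
```

jog_arm --moves "0,0,0,0,0,0,-0.0191\n0,0,0,0,0,0,-0.0382\n0,0,0,0,0,0,-0.0573\n0,0,0,0,0,0,-0.0764\n0,0,0,0,0,0,-0.0955\n0,0,0,0,0,0,-0.0955"

```text
t: 9.08
tool_pos: [0.528, -0.1873, 0.1154]
tool_rot: [-2.435, -1.982, 0.001]
contact_force: [-0.1, -0.4, -2.0]
opening: 0.0403
grip_force: 25.9
```

```bash
python3 -c "
from h import *
print(ctrl.get_obs()['wrist_torque'])
delta([.529,-.1866,.107])"
```

```text
[ 0.05209837  0.05838366 -0.05595561]
t 9.08 pos [ 0.528  -0.1873  0.1154] tilt/yaw axes
 [[ 0.203  0.979 -0.002]
 [ 0.979 -0.203  0.001]
 [ 0.001 -0.002 -1.   ]] q [-0.47 -0.02  1.85  0.    1.32 -0.27]
tool delta [0.0009 0.0009 0.0084]
```

The push vanished and the plug hangs free 2 mm below the crests, so it's in the gaps. I'll ease it down.

Converted, 0.0045 m is 0.009, 0.003 m is 0.006.

jog_arm --moves "0,0.001,0.001,0.003,0,0,0\n0,0.001,0.001,0.006,0,0,0\n0,0.001,0.001,0.009,0,0,0\n0,0.001,0.001,0.009,0,0,0"

```text
t: 9.42
tool_pos: [0.5286, -0.187, 0.1113]
tool_rot: [-2.436, -1.982, 0.001]
contact_force: [-3.1, 1.4, 0.3]
opening: 0.0398
grip_force: 26.1
```

jog_arm --moves "0,0,0,0.003,0,0,0\n0,0,0,0.006,0,0,0\n0,0,0,0.008,0,0,0\n0,0,0,0.008,0,0,0\n0,0,0,0.008,0,0,0"

```text
t: 9.83
tool_pos: [0.5289, -0.1872, 0.1076]
tool_rot: [-2.436, -1.983, 0.001]
contact_force: [-4.0, 1.3, 2.2]
opening: 0.0403
grip_force: 26.2
```

At the ledge (z 0.1076). Now clockwise with a light downward push.

Converted, 0.0028 m is 0.0056, 0.0015 m is 0.003, 0.36 rad is 0.1146.

jog_arm --moves "0,0,0,0.002,0,0,0.0191\n0,0,0,0.003,0,0,0.0382\n0,0,0,0.004,0,0,0.0573\n0,0,0,0.0044,0,0,0.0764\n0,0,0,0.005,0,0,0.0955\n0,0,0,0.0056,0,0,0.1146\n0,0,0,0.0056,0,0,0.1146"

```text
t: 10.42
tool_pos: [0.5307, -0.1875, 0.1063]
tool_rot: [2.75, 1.513, 0.004]
contact_force: [-1.9, 1.4, 4.9]
opening: 0.0403
grip_force: 26.5
```

```bash
python3 -c "
from h import *
print(ctrl.get_obs()['wrist_torque'],ctrl.get_obs()['q'][5])"
```

```text
[ 0.4193125   0.36317159 -0.01638069] 0.092057322560831
```

Converted, 0.0018 m is 0.0036, 0.0016 m is 0.0032, 0.36 rad is 0.1146.

jog_arm --moves "0,-0.002,-0.002,0.0008,0,0,0.0191\n0,-0.002,-0.002,0.0014,0,0,0.0382\n0,-0.002,-0.002,0.002,0,0,0.0573\n0,-0.002,-0.002,0.0026,0,0,0.0764\n0,-0.002,-0.002,0.0032,0,0,0.0955\n0,-0.002,-0.002,0.0036,0,0,0.1146\n0,-0.002,-0.002,0.0036,0,0,0.1146"

```text
t: 11.0
tool_pos: [0.5299, -0.1882, 0.1047]
tool_rot: [2.975, 0.998, 0.007]
contact_force: [2.0, 0.9, 5.9]
opening: 0.0403
grip_force: 26.5
```

```bash
python3 -c "
from h import *
print(ctrl.get_obs()['wrist_torque'],ctrl.get_obs()['q'][5])"
```

```text
[ 0.23269461 -0.20345285 -0.05532549] 0.4491598473695177
```

Converted, 0.0018 m is 0.0036, 0.0016 m is 0.0032, 0.36 rad is 0.1146.

jog_arm --moves "0,0,0.002,0.0006,0,0,0.0191\n0,0,0.002,0.0012,0,0,0.0382\n0,0,0.002,0.002,0,0,0.0573\n0,0,0.002,0.0026,0,0,0.0764\n0,0,0.002,0.0032,0,0,0.0955\n0,0,0.002,0.0036,0,0,0.1146\n0,0,0.002,0.0036,0,0,0.1146"

```text
t: 11.58
tool_pos: [0.5304, -0.1886, 0.1029]
tool_rot: [3.108, 0.45, 0.007]
contact_force: [0.8, 2.1, 5.1]
opening: 0.0399
grip_force: 26.5
```

```bash
python3 -c "
from h import *
print(ctrl.get_obs()['wrist_torque'],ctrl.get_obs()['q'][5])"
```

```text
[ 0.52185595 -0.12060345 -0.00995301] 0.8079958245653579
```

Careful with the scale: shifts go in shares of 500 mm and turns go in shares of 180 degrees. That gives: 0.001 m is 0.002, 0.0008 m is 0.0016, 0.05 rad is 0.0159.

jog_arm --moves "0,0,0,0.0006,0,0,0.0159\n0,0,0,0.0012,0,0,0.0318\n0,0,0,0.0016,0,0,0.0477\n0,0,0,0.002,0,0,0.0637\n0,0,0,0.002,0,0,0.0637\n0,0,0,0.002,0,0,0.0637"

```text
t: 12.08
tool_pos: [0.5297, -0.1889, 0.1021]
tool_rot: [3.137, 0.141, 0.005]
contact_force: [-1.6, 1.1, 7.5]
opening: 0.0401
grip_force: 26.8
```

```bash
python3 -c "
from h import *
print(ctrl.get_obs()['wrist_torque'],ctrl.get_obs()['q'][5])"
```

```text
[0.44280891 0.33111809 0.03898905] 1.0060178395610966
```

jog_arm --moves "0,0,0,0.0004,0,0,0.0127\n0,0,0,0.0008,0,0,0.0255\n0,0,0,0.001,0,0,0.0382\n0,0,0,0.001,0,0,0.0477\n0,0,0,0.001,0,0,0.0477"

```text
t: 12.5
tool_pos: [0.5289, -0.1883, 0.1018]
tool_rot: [-3.14, 0.095, -0.001]
contact_force: [-5.5, 3.1, 11.2]
opening: 0.0401
grip_force: 27.1
```

```bash
python3 -c "
from h import *
print(ctrl.get_obs()['wrist_torque'],ctrl.get_obs()['q'][5])"
```

```text
[0.8927549  0.83965776 0.1518372 ] 1.1564852354459896
```

The plug has come down 16.0 mm from the crests, which is home, and push and torque are rising. I'll relax the push and check again.

Converted, -0.12 m is -0.24, -0.1 m is -0.2.

jog_arm --moves "0,0,0,-0.002,0,0,0\n0,0,0,-0.004,0,0,0\n0,0,0,-0.004,0,0,0\n0,0,0,-0.004,0,0,0\n0.05,0,0,-0.004,0,0,0\n0.085,0,0,-0.004,0,0,0\n0.085,0,0,-0.004,0,0,0\n0.085,0,0,-0.004,0,0,0\n0.085,0,0,-0.004,0,0,0\n0.085,0,0,-0.06,0,0,0\n0.085,0,0,-0.14,0,0,0\n0.085,-0.06,0,-0.2,0,0,0\n0.085,-0.12,0,-0.24,0,0,0\n0.085,-0.12,0,-0.24,0,0,0\n0.085,-0.12,0,-0.24,0,0,0\n0.085,-0.12,0,-0.24,0,0,0"

```text
t: 13.83
tool_pos: [0.4685, -0.1845, 0.2192]
tool_rot: [-3.14, 0.1, 0.0]
contact_force: [-0.0, -0.1, -0.6]
opening: 0.0853
grip_force: 0.0
```

```bash
python3 - <<'E'
from h import *
im,T,p=look((.529,-.187),.096,tag="w6")
s=ctrl.get_image("side")[120:220,270:410,::-1]
cv2.imwrite("pics/f.png",np.hstack([cv2.resize(im[:300,170:470],(400,400)),cv2.resize(s,(400,286),interpolation=2)[:,:,:] if 0 else cv2.copyMakeBorder(cv2.resize(s,(400,286)),0,114,0,0,0)]))
E
```

```text
ell [315.6 103.5  87.   90.2] world [ 0.5281 -0.189   0.096 ] in tool [0.0598 0.0007 0.1232]
```

View pics/f.png

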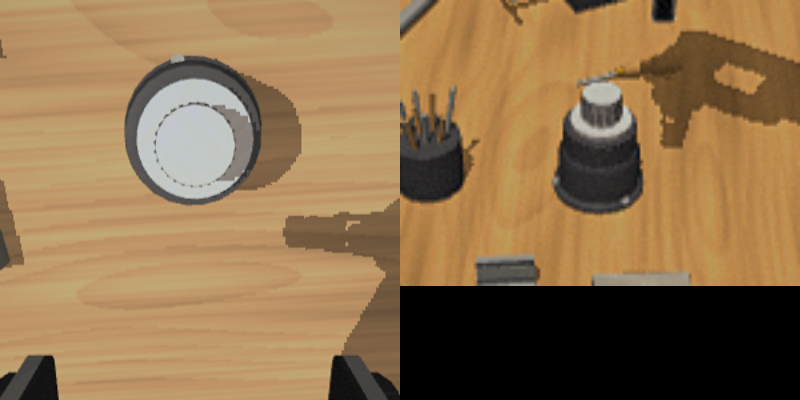

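The flange sits level on the rim with the plug upright, and 82° of turn, a 16.0 mm drop and rising force all agree that it's home. The gripper is clear, so I'm handing in.

```bash
python3 -c "
from station import ctrl
print(ctrl.finish_job())"
```

```text
the job is handed in; nothing more can be done
None
```

The plug is screwed fully home in the barrel, flange level on the rim, and released; the job was handed in at about 14 s, and nothing else on the bench was touched (the first grip slipped and briefly tipped the plug, so I re-gripped it).

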